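# Stack the printing blocks on the stand

## Task

Tidy away the three lino printing blocks: pile them on the small wooden stand, lino faces up, with the thickest at the bottom, the middle one on it and the thinnest on top. Make it a square pile: every block's end close up against the stand's upright stop and its long sides flush with the other blocks and with the sides of the stand. Do not shove or tip the brush jar, the paint bottle, the plaster head or the plastic tub.

Things in the scene. Friction and masses are not known exactly. Their poses are not given: they have to be found in the camera images.
- stand: Small plywood stand, fixed to the table: a slab 100 mm long (x) by 56 mm wide (y) by 24 mm high, the same outline as the blocks, with an upright stop board at its -x end (12 mm thick, 56 mm wide, top 74 mm above the table; its inner face is 50 mm from the origin towards -x). The other three sides are open. Origin: on the table under the centre of the slab.
- stand_seat (a point): Centre of the top of the stand's slab, 24 mm above the table, with the stand's axes: the underside centre of a block lying flush on the slab and touching the stop comes here; the next blocks lie straight above it.
- thick_block: Lino printing block: a plain wooden slab with a grey lino face on top (a leaf outline carved in it), 100 mm long (its x) by 56 mm wide (its y) by 28 mm thick in all. Origin: centre of its underside; z points up out of the lino face. It lies on the table with the thin block lying askew on top of it.
- middle_block: Lino printing block: a plain wooden slab with a grey lino face on top (three zigzag waves carved in it), 100 mm long (its x) by 56 mm wide (its y) by 20 mm thick in all. Origin: centre of its underside; z points up out of the lino face. It lies on the table.
- thin_block: Lino printing block: a plain wooden slab with a grey lino face on top (a ring of short rays carved in it), 100 mm long (its x) by 56 mm wide (its y) by 12 mm thick in all. Origin: centre of its underside; z points up out of the lino face. At the start it lies askew on top of the thick block.
- brush_jar: Bystander: white round pot, 70 mm across and 90 mm high, with three brushes standing in it up to 171 mm. Origin: centre of its underside.
- paint_bottle: Bystander: white round bottle with a black cap, 60 mm across, 150 mm high. Origin: centre of its underside.
- plaster_head: Bystander: white plaster head on a round neck, 66 mm across, 90 mm high. Origin: centre of its underside.
- tub: Bystander: open grey plastic tub, 100 mm (x) by 150 mm (y) by 55 mm high. Origin: centre of its underside.
Not all that is in view belongs to the job. Leave any red look-alike of the thick_block alone. Leave any yellow look-alike of the thin_block alone.

How it is judged:
At the end, for the whole second after the job is handed in: On the stand, thick, middle, thin from below, lino up, flat and at rest: ends within 6 mm of the stop, sides within 6 mm of the stand's, yaw within 0.07 rad, centres within 6 mm of one another; jar, bottle, head and tub upright, within 20 mm of their starts (x of thick_block in the frame of stand_seat between -0.004 and 0.006 m and y of thick_block in the frame of stand_seat between -0.006 and 0.006 m and z of thick_block in the frame of stand_seat between -0.003 and 0.003 m and angle between each of thick_block, middle_block, thin_block's own z axis and vertical below 0.06 rad and angle between the x axis of each of thick_block, middle_block, thin_block and the x axis of stand, either way round below 0.07 rad and linear speed of each of thick_block, middle_block, thin_block below 0.02 m/s and x of middle_block in the frame of stand_seat between -0.004 and 0.006 m and y of middle_block in the frame of stand_seat between -0.006 and 0.006 m and z of middle_block in the frame of stand_seat between 0.025 and 0.031 m and x of thin_block in the frame of stand_seat between -0.004 and 0.006 m and y of thin_block in the frame of stand_seat between -0.006 and 0.006 m and z of thin_block in the frame of stand_seat between 0.045 and 0.051 m and horizontal distance between thick_block and middle_block below 0.006 m and horizontal distance between each of middle_block, thick_block and thin_block below 0.006 m and distance of each of brush_jar, paint_bottle, plaster_head, tub from where it was at the start of the episode below 0.02 m and angle between each of brush_jar, paint_bottle, plaster_head, tub's own z axis and vertical below 0.15 rad); the robot touches nothing.
It fails at once if the brush jar is shoved more than 20 mm or tipped (distance of brush_jar from where it was at the start of the episode above 0.02 m or angle between brush_jar's own z axis and vertical above 0.15 rad).
It fails at once if the paint bottle is shoved more than 20 mm or tipped (distance of paint_bottle from where it was at the start of the episode above 0.02 m or angle between paint_bottle's own z axis and vertical above 0.15 rad).
It fails at once if the plaster head is shoved more than 20 mm or tipped (distance of plaster_head from where it was at the start of the episode above 0.02 m or angle between plaster_head's own z axis and vertical above 0.15 rad).
It fails at once if the tub is shoved more than 20 mm or tipped (distance of tub from where it was at the start of the episode above 0.02 m or angle between tub's own z axis and vertical above 0.15 rad).
It also fails if it takes over 72 s, if anything falls off the work surface, if the arm or the gripper's body presses on something with over 40 N, if the wrist force passes 120 N, or if a joint passes its speed limit or range.

## Robot

A 7-joint arm with a two-finger parallel gripper is mounted at the origin on the work surface. World frame = base frame: x ahead of the robot, y to its left, z up, the work surface at z = 0. Lengths are in m, angles in rad, forces in N, time in s.
With the tool pointing down it reaches from about 0.425 to 0.925 m from the base axis. Payload 6.8 kg.
Tool frame: the origin (TCP) lies midway between the tips of the shut fingers; the grasp point (between the pads) lies 19 mm behind it (bot.pinch_z is the distance from the TCP to the grasp point, in m); z points along the fingers, y is the line along which they close (so a half turn about z gives the same grasp; the last joint's range is limited). The gripper opens to 85 mm and grips with 20 to 120 N. Pads are 22 mm wide; open, the fingers measure 114 mm over their backs; the gripper's body (76 mm by 85 mm) begins 54 mm behind the grasp point. The pads swing forward as they close: fully open they stand 13 mm farther back than shut.
Start: joints at [1.115, 0.477, 0.022, 1.555, -0.011, 1.109, -0.083], TCP at [0.23, -0.635, 0.231] pointing down, gripper open.
Joint ranges: [-2.96, 2.96], [-0.34, 2.1], [-1.41, 1.46], [0.24, 2.44], [-1.37, 4.51], [0.17, 1.92], [-2.96, 2.96]. Speed limits (rad/s): [2.39, 2.39, 3.14, 3.14, 3.14, 3.14, 3.14].

## Interface

Orientations are given as a unit quaternion [w, x, y, z].
In Python, from station import bot, imaging gives the robot as it stands. The module is installed in compiled form; this text tells all that it offers.
- The arm moves only by the tool carry_out, never from a script. Its argument "targets" is a list of rows, each a list of 5 numbers: the shift along the tool's x, y, z in cm, then the turn about the tool's z in degrees, then the opening, from -1 (shut) to 1 (fully open). In form: [[x, y, z, yaw, gripper], ...]. A call has 1 to 12 rows; each row shifts and turns the commanded pose from where the row before left it, along the tool's axes as they then stand; what a row does not reach is not made up. A row lasts 1/10 s, in which the tool goes at most 50 mm and 8.59 degrees, less where a joint would pass 70% of its speed; a pose out of reach is approached as far as the arm can. A call is refused whole if a number of a shift passes 5 or a number of a turn 8.59, either way. A call with a gripper value outside its range is refused whole. The fingers move at their own pace and stop on an object; "force" is the grip in N (left out, the last holds). Time passes only in rows, so rows that do not move let the fingers close. It gives the time, the measured TCP pose, the force, the opening and the grip force at its end, in the units of the state.
- bot.get_obs(): the state, without advancing time (a new reading comes with each control period).
- imaging.read_camera(name): name is "scene" or "side" or "wrist"; returns the picture (420x560x3 uint8, red, green, blue); there is no depth.
- imaging.calibration(name): a dict with "fx", "fy", "cx", "cy" (pixels), "extrinsics" (4x4, takes a point from world to camera coordinates). Camera axes: x right, y up, looking along -z (the intrinsics and any distortion apply to the point x, -y, -z); pixel columns grow to the right and rows downward; lengths in m; the calibration is good to about 2 mm. A picture is of the moment at which its call begins: read the wrist's pose just before it. calibration takes no time and is no camera call; for the wrist camera it gives the pose at the moment of the call.
- bot.hand_in(): hands the job in; it is judged then, once.
The state is a dict: "t": time; "q": joint angles; "joint_vel": joint speeds; "joint_torque": joint torques, N m; "eef_pos": TCP position; "tool_rot": TCP orientation; "contact_force": force on the tool from outside, world axes, zero at the start; "torque": the same for the moment, N m; "gripper_width": opening from 0.0 (shut) to 1.0 (fully open); "grasp_force": force on a finger pad.
Only numpy, scipy, OpenCV 4.12 (cv2) and the standard library are available. Lean on these libraries where they do the work, as an engineer would, in place of code of your own. Each camera call takes 0.05 s, during which the arm holds its last target. There are 200 camera calls.

## Working session

There is one attempt and no reset: what is moved stays moved. The work goes in short steps, Python scripts to look and compute and a tool call to move; the robot and the scene stay as the last step left them, time stands still between calls to the robot, and variables do not carry over. Pictures are saved under pics/ and viewed, at most 10 in all, crops included, and the job is handed in when it is done.

Besides the shell and the picture viewer there is one more tool, called after "Emit:" as a command line: name --pt "numbers of a row" for each row, then --argument value for the rest. carry_out: Moves the arm, as the interface text tells. Its arguments: {"type":"object","properties":{"targets":{"type":"array"},"force":{"type":"number"}},"required":["targets"]}

```bash
mkdir -p pics; python3 - <<'E'
from station import bot, imaging
import cv2, numpy as np
for n in ("scene","side"):
    im=imaging.read_camera(n); cv2.imwrite(f"pics/{n}0.png",im[:,:,::-1])
    c=imaging.calibration(n); print(n,c["fx"],c["fy"],c["cx"],c["cy"],np.round(c["extrinsics"],3).tolist(),[k for k in c])
o=bot.get_obs(); print(o["t"],o["eef_pos"],o["tool_rot"],o["gripper_width"],bot.pinch_z)
E
```

```text
scene 475.09184726073937 475.09184726073937 272.35047911045734 208.37890219198758 [[0.844, 0.536, -0.013, -0.475], [-0.405, 0.653, 0.64, 0.204], [0.352, -0.534, 0.769, -1.298], [0.0, 0.0, 0.0, 1.0]] ['fx', 'fy', 'cx', 'cy', 'extrinsics']
side 421.68815640424793 421.68815640424793 277.6682139322386 206.44736397519858 [[1.0, -0.011, 0.021, -0.559], [-0.013, 0.495, 0.869, -0.028], [-0.02, -0.869, 0.495, -0.953], [0.0, 0.0, 0.0, 1.0]] ['fx', 'fy', 'cx', 'cy', 'extrinsics']
0.1 [ 0.2298418  -0.63409564  0.23041772] [-7.98621776e-04  9.84917860e-01  1.73020592e-01 -2.15295153e-04] 1.000525264959457 0.0187
```

View pics/scene0.png

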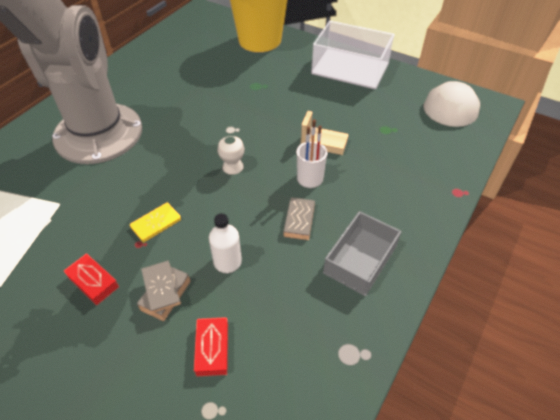

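View pics/side0.png

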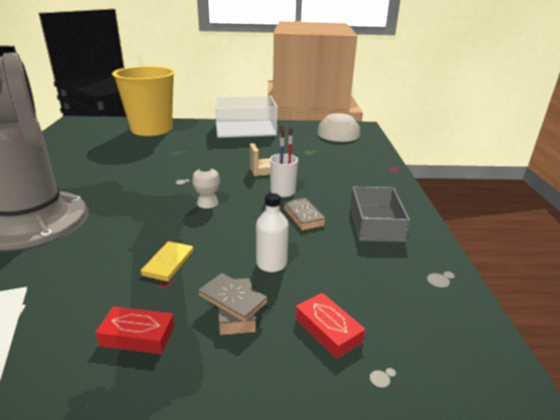

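The thin-on-thick stack is at scene (162,288) / side (235,303), and the middle block (waves) at scene (299,218) / side (304,214). The stand with its stop is at scene (325,138) / side (262,163), just behind the jar at scene (311,163). Look-alikes to leave alone are two red blocks at scene (91,278) and (211,346), and a yellow one at scene (155,222). I'll confirm in one enlarged crop.

```bash
python3 - <<'E'
import cv2, numpy as np
s=cv2.imread("pics/scene0.png"); d=cv2.imread("pics/side0.png")
def cr(im,x,y,w=80,h=60): return cv2.resize(im[y:y+h,x:x+w],(400,300),interpolation=cv2.INTER_CUBIC)
o=np.vstack([np.hstack([cr(s,125,257),cr(d,195,275)]),np.hstack([cr(s,285,105,),cr(s,265,190)])])
cv2.imwrite("pics/crop1.png",o)
E
```

```text
(no output)
```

View pics/crop1.png

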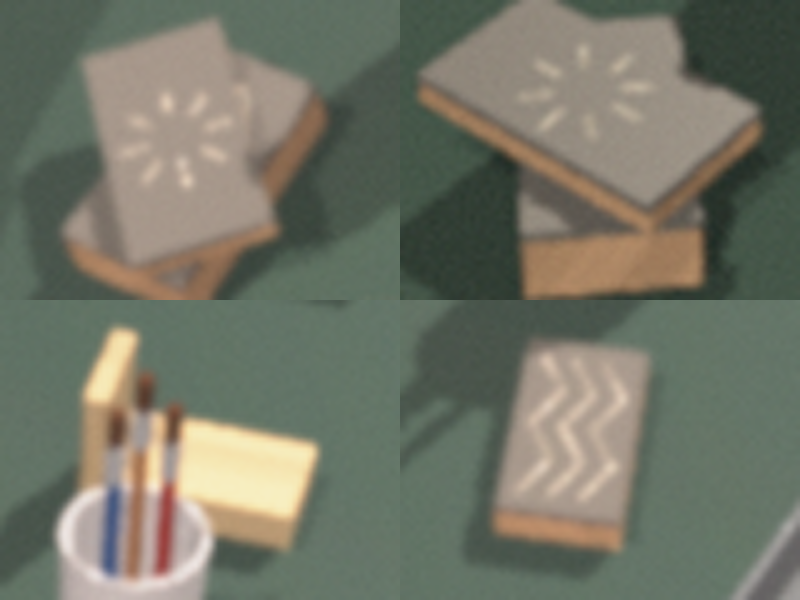

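The crop shows the rayed thin block over the grey leaf block, the middle block with waves, and the plain plywood stand with its stop at the left end behind the jar. I'll cast rays for the corners and the bystanders' positions.

```bash
cat >h.py <<'E'
import numpy as np
from station import bot, imaging
def ray(n,uv,z,c=None):
    c=c or imaging.calibration(n); T=np.array(c["extrinsics"]); R,t=T[:3,:3],T[:3,3]
    o=-R.T@t; d=R.T@np.array([(uv[0]-c["cx"])/c["fx"],-(uv[1]-c["cy"])/c["fy"],-1])
    return o+d*(z-o[2])/d[2]
def crop(n,pts,x,y,z,k=5): return np.array([ray(n,((a+.5)/k-.5+x,(b+.5)/k-.5+y),z)[:2] for a,b in pts])
def rect(name,P):
    c=P.mean(0); e=[P[(i+1)%4]-P[i] for i in range(4)]
    L=[np.linalg.norm(v) for v in e]
    print(name,"c",np.round(c*1e3,1),"L",np.round(np.array(L)*1e3,1),"ang",np.round([np.degrees(np.arctan2(v[1],v[0])) for v in e],1))
E
python3 - <<'E'
from h import *
rect("thin sc",crop("scene",[(83,60),(218,18),(277,225),(130,265)],125,257,.040))
rect("thin sd",crop("side",[(418,85-3),(530-0,-5),(762,110),(650,207)],195-80,275,.040)) if 0 else None
rect("thin sd",crop("side",[(18,83),(135,-5),(362,112),(250,210)],195,275,.040))
rect("mid sc",crop("scene",[(130,40),(250,53),(223,228),(97,215)],265,190,.020))
P=crop("side",[(120,238),(302,228)],195,275,.028); print("thick side near edge",P,np.linalg.norm(P[1]-P[0]))
P=crop("scene",[(240,53),(318,95)],125,257,.028); print("thick sc far edge",P)
P=crop("scene",[(62,235)],125,257,.028); print("thick sc left corner",P)
P=crop("scene",[(317,145),(290,222),(163,117)],285,105,.024); print("stand far R, near R, stop",P)
P=crop("scene",[(118,28),(138,32),(85,95),(105,102)],285,105,.074); print("stop top",P)
for n,uv,z in (("jar",(311,180),0),("bottle",(227,262),0),("head",(232,168),0)): print(n,ray("scene",uv,z))
for uv in ((361,214),(400,238),(365,291),(326,258)): print("tub",ray("scene",uv,.055)[:2])
for uv in ((284,188),(272,262),(207,203)): print(ray("side",uv,0)[:2])
E
```

```text
thin sc c [ 480.2 -285.9] L [ 56.1 102.7  56.9  99. ] ang [  53.3  -36.8 -130.5  142.8]
thin sd c [ 480.4 -291. ] L [57.2 99.1 55.9 97.9] ang [  54.   -36.4 -127.3  144.3]
mid sc c [620.4  26. ] L [ 56.4 102.8  55.8 103.7] ang [  23.6  -67.4 -155.5  112.9]
thick side near edge [[ 0.46301949 -0.34228096]
 [ 0.51901675 -0.33749722]] 0.05620122026352885
thick sc far edge [[ 0.4687337  -0.23655017]
 [ 0.50910527 -0.23527472]]
thick sc left corner [[ 0.46405842 -0.33877048]]
stand far R, near R, stop [[0.58959357 0.32990921]
 [0.60433746 0.26996321]
 [0.50989189 0.3071599 ]]
stop top [[0.48178095 0.30370087]
 [0.4922314  0.30627392]
 [0.49392179 0.2487477 ]
 [0.50521479 0.24934977]]
jar [0.57904172 0.15358828 0.        ]
bottle [ 0.54423465 -0.15270412  0.        ]
head [0.3879539  0.08461115 0.        ]
tub [0.7445737  0.07598796]
tub [0.84168402 0.06022045]
tub [ 0.83404986 -0.09287073]
tub [ 0.73446588 -0.06545119]
[0.57737674 0.1689589 ]
[ 0.54583485 -0.15152105]
[0.38655428 0.08293864]
```

```bash
cat >>h.py <<'E'
def pose():
    o=bot.get_obs(); w,x,y,z=o["tool_rot"]
    X=np.array([1-2*(y*y+z*z),2*(x*y+z*w)]); return np.array(o["eef_pos"]),np.degrees(np.arctan2(X[1],X[0])),o
def plan(xyz,a,n):
    "rows to reach xyz, tool-x angle a (deg, world) in n rows; turn 0..n spread evenly"
    p,a0,o=pose(); d=(np.array(xyz)-p)*100; t=-(a-a0)/n
    print("from",np.round(p,4),"a",round(a0,2),"d(cm)",np.round(d,2),"turn/row",round(t,2))
    for i in range(n):
        b=np.radians(a0-t*i); s=d/n
        print([round(float(v),2) for v in (s[0]*np.cos(b)+s[1]*np.sin(b), s[0]*np.sin(b)-s[1]*np.cos(b), -s[2], t)])
E
python3 - <<'E'
from h import *
for n,u in (("red1",(91,270)),("red2",(211,340)),("yel",(155,220))): print(n,ray("scene",u,.02)[:2])
for u in ((308.6,127),(314,120),(320,126)): print("brush",ray("scene",u,.171)[:2])
for u in ((281,128),(290,128)): print("brush",ray("side",u,.171)[:2])
for u in ((297,151),(326,151)): print("jar rim",ray("scene",u,.09)[:2])
plan((.480,-.288,.20),-36.5,11)
E
```

```text
red1 [ 0.32340054 -0.32921288]
red2 [ 0.63023086 -0.31950542]
yel [ 0.34814137 -0.15699116]
brush [0.56786623 0.1456326 ]
brush [0.56639816 0.17253128]
brush [0.58759209 0.16165506]
brush [0.56484703 0.14993154]
brush [0.58646357 0.15099639]
jar rim [0.54316915 0.14154013]
jar rim [0.60095292 0.17710626]
from [ 0.2298 -0.6341  0.2304] a 19.93 d(cm) [25.02 34.61 -3.04] turn/row 5.13
[3.21, -2.18, 0.28, 5.13]
[3.0, -2.46, 0.28, 5.13]
[2.77, -2.72, 0.28, 5.13]
[2.52, -2.96, 0.28, 5.13]
[2.24, -3.17, 0.28, 5.13]
[1.95, -3.36, 0.28, 5.13]
[1.64, -3.52, 0.28, 5.13]
[1.32, -3.65, 0.28, 5.13]
[0.99, -3.75, 0.28, 5.13]
[0.65, -3.83, 0.28, 5.13]
[0.3, -3.87, 0.28, 5.13]
```

Emit:
carry_out --pt "3.2 -2.2 0.3 5.1 1" --pt "3.0 -2.5 0.3 5.1 1" --pt "2.8 -2.7 0.3 5.1 1" --pt "2.5 -3.0 0.3 5.1 1" --pt "2.2 -3.2 0.3 5.1 1" --pt "1.9 -3.4 0.3 5.1 1" --pt "1.6 -3.5 0.3 5.1 1" --pt "1.3 -3.7 0.3 5.1 1" --pt "1.0 -3.7 0.3 5.1 1" --pt "0.7 -3.8 0.3 5.1 1" --pt "0.3 -3.9 0.3 5.1 1" --pt "0 0 0 0 1" --force 40

```text
t: 1.3
eef_pos: [0.4818, -0.2802, 0.1976]
tool_rot: [-0.002, 0.952, -0.307, -0.0]
contact_force: [-0.4, -0.1, 0.4]
gripper_width: 1.0
grasp_force: 0.0
```

```bash
python3 - <<'E'
from h import *
import cv2
p,a,o=pose(); print(p,a,o["t"])
c=imaging.calibration("wrist"); print(c["fx"],c["cx"],c["cy"],np.round(c["extrinsics"],3).tolist())
im=imaging.read_camera("wrist"); cv2.imwrite("pics/w1.png",im[:,:,::-1])
np.save("w1.npy",c)
E
```

```text
[ 0.4817545  -0.28017457  0.19755361] -35.76043556439884 1.3
347.9147700764305 291.28674860503673 209.7645799687134 [[-0.583, -0.812, -0.002, 0.053], [0.767, -0.55, -0.329, -0.492], [0.266, -0.193, 0.944, -0.53], [0.0, 0.0, 0.0, 1.0]]
```

View pics/w1.png

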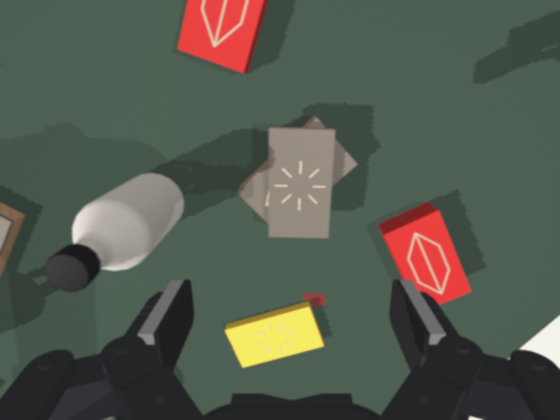

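The wrist view shows the thin block with corners near (268,128), (335,129), (330,238) and (269,237). The thick block's corners stick out at (316,116), (357,163) and (239,188).

```bash
python3 - <<'E'
from h import *
c=np.load("w1.npy",allow_pickle=True).item()
r=lambda P,z: np.array([ray("wrist",u,z,c)[:2] for u in P])
rect("thin",r([(268,128),(335,129),(330,238),(269,237)],.04))
print("thick",r([(316,116),(357,163),(239,188)],.028))
plan((.480,-.288,.06),-36.6,5)
E
```

```text
thin c [ 478.8 -288.4] L [ 56.4 100.1  57.2  99.9] ang [-126.5  144.    53.4  -36.4]
thick [[ 0.51924571 -0.33370802]
 [ 0.46362881 -0.34061618]
 [ 0.5074841  -0.23923619]]
from [ 0.4799 -0.2833  0.1977] a -35.82 d(cm) [ 1.000e-02 -4.700e-01 -1.377e+01] turn/row 0.16
[0.06, 0.08, 2.75, 0.16]
[0.06, 0.08, 2.75, 0.16]
[0.06, 0.07, 2.75, 0.16]
[0.06, 0.07, 2.75, 0.16]
[0.06, 0.07, 2.75, 0.16]
```

Emit:
carry_out --pt "0 0 3 0 1" --pt "0 0 3 0 1" --pt "0 0 3 0 1" --pt "0 0 3 0 1" --pt "0 0 1.8 0 1" --pt "0 0 0 0 1" --pt "0 0 0 0 1"

```text
t: 2.05
eef_pos: [0.4777, -0.2875, 0.0605]
tool_rot: [0.0, 0.95, -0.311, -0.0]
contact_force: [0.2, -0.2, 0.1]
gripper_width: 1.0
grasp_force: 0.0
```

```bash
python3 - <<'E'
from h import *
plan((.479,-.2884,.025),-36.4,2)
E
```

```text
from [ 0.4777 -0.2875  0.0605] a -36.23 d(cm) [ 0.13 -0.09 -3.55] turn/row 0.09
[0.08, -0.0, 1.78, 0.09]
[0.08, -0.0, 1.78, 0.09]
```

Emit:
carry_out --pt "0.1 0 1.8 0 1" --pt "0.1 0 1.7 0 1" --pt "0 0 0 0 0.3" --pt "0 0 0 0 -0.2" --pt "0 0 0 0 -1" --pt "0 0 0 0 -1" --pt "0 0 0 0 -1" --pt "0 0 0 0 -1" --pt "0 0 0 0 -1" --force 40

```text
t: 2.95
eef_pos: [0.4807, -0.2885, 0.0269]
tool_rot: [0.0, 0.951, -0.311, 0.001]
contact_force: [-1.3, 0.6, 7.2]
gripper_width: 0.634
grasp_force: 43.0
```

Emit:
carry_out --pt "0 0 -2 0 -1" --pt "0 0 -4 0 -1" --pt "0 0 -4.5 0 -1" --pt "0 0 -4.5 0 -1" --pt "0 0 0 0 -1"

```text
t: 3.45
eef_pos: [0.4836, -0.2898, 0.1824]
tool_rot: [0.001, 0.951, -0.311, 0.006]
contact_force: [0.9, 0.3, -0.0]
gripper_width: 0.64
grasp_force: 42.8
```

```bash
python3 - <<'E'
from h import *
plan((.68,-.19,.17),-36.4,6)
E
```

```text
from [ 0.4836 -0.2898  0.1824] a -36.19 d(cm) [19.64  9.98 -1.24] turn/row 0.03
[1.66, -3.28, 0.21, 0.03]
[1.66, -3.28, 0.21, 0.03]
[1.66, -3.28, 0.21, 0.03]
[1.65, -3.28, 0.21, 0.03]
[1.65, -3.28, 0.21, 0.03]
[1.65, -3.28, 0.21, 0.03]
```

Emit:
carry_out --pt "1.7 -3.3 0 0 -1" --pt "1.7 -3.3 0 0 -1" --pt "1.7 -3.3 0 0 -1" --pt "1.7 -3.3 0 0 -1" --pt "1.7 -3.3 0 0 -1" --pt "1.7 -3.3 2.5 0 -1" --pt "0 0 4 0 -1" --pt "0 0 4 0 -1" --pt "0 0 3 0 -1" --pt "0 0 1 0 -1" --pt "0 0 0 0 -1" --pt "0 0 0 0 -1"

```text
t: 4.65
eef_pos: [0.6801, -0.1886, 0.0319]
tool_rot: [-0.0, 0.951, -0.311, 0.001]
contact_force: [0.9, 0.5, -1.0]
gripper_width: 0.639
grasp_force: 42.7
```

Emit:
carry_out --pt "0 0 1.5 0 -1" --pt "0 0 0.9 0 -1" --pt "0 0 0.4 0 -1" --pt "0 0 0 0 -1" --pt "0 0 0 0 0.5" --pt "0 0 0 0 1" --pt "0 0 0 0 1" --pt "0 0 0 0 1" --pt "0 0 -4 0 1" --pt "0 0 -5 0 1" --pt "0 0 -5 0 1" --pt "0 0 -3 0 1"

```text
t: 5.85
eef_pos: [0.6807, -0.1887, 0.1773]
tool_rot: [-0.0, 0.951, -0.311, 0.003]
contact_force: [-0.3, 0.5, 1.0]
gripper_width: 1.003
grasp_force: 0.0
```

```bash
python3 - <<'E'
from h import *
print(pose()[2]["q"])
plan((.485,-.2876,.2),-82.9,8)
E
```

```text
[ 0.1648982   0.57263998  0.0255925   1.52768255 -0.01602163  1.03575935
 -2.0079059 ]
from [ 0.6807 -0.1887  0.1773] a -36.19 d(cm) [-19.57  -9.89   2.27] turn/row 5.84
[-1.24, 2.44, -0.28, 5.84]
[-0.99, 2.56, -0.28, 5.84]
[-0.72, 2.64, -0.28, 5.84]
[-0.45, 2.7, -0.28, 5.84]
[-0.17, 2.74, -0.28, 5.84]
[0.11, 2.74, -0.28, 5.84]
[0.38, 2.71, -0.28, 5.84]
[0.66, 2.66, -0.28, 5.84]
```

Emit:
carry_out --pt "-1.2 2.4 -0.4 5.8 1" --pt "-1.0 2.6 -0.4 5.8 1" --pt "-0.7 2.6 -0.4 5.8 1" --pt "-0.5 2.7 -0.4 5.8 1" --pt "-0.2 2.7 -0.4 5.8 1" --pt "0.1 2.7 0 5.8 1" --pt "0.4 2.7 0 5.8 1" --pt "0.7 2.7 0 5.8 1" --pt "0 0 0 0 1" --pt "0 0 0 0 1"

```text
t: 6.85
eef_pos: [0.4843, -0.2875, 0.1927]
tool_rot: [-0.0, 0.751, -0.66, 0.0]
contact_force: [-0.0, 1.0, 0.5]
gripper_width: 0.999
grasp_force: 0.0
```

```bash
cat >>h.py <<'E'
def look(name):
    import cv2
    p,a,o=pose(); c=imaging.calibration("wrist"); im=imaging.read_camera("wrist")
    cv2.imwrite(f"pics/{name}.png",im[:,:,::-1]); np.save(f"{name}.npy",c); print(p,a,o["t"],o["q"][6]); return im,c
def block(im,c,z,guess,half=.075,L=100,W=56):
    "lino face: grey low-saturation blob near guess -> approx centre and angle at height z"
    import cv2
    h=cv2.cvtColor(im,cv2.COLOR_RGB2HSV); lab=cv2.cvtColor(im,cv2.COLOR_RGB2LAB).astype(int)
    m=((lab[...,1]>124)&(lab[...,0]>85)).astype(np.uint8)*255
    m=cv2.morphologyEx(m,cv2.MORPH_OPEN,np.ones((3,3)))
    T=np.array(c["extrinsics"]); g=T[:3,:3]@np.array([*guess,z])+T[:3,3]
    u=(c["cx"]-c["fx"]*g[0]/g[2], c["cy"]+c["fy"]*g[1]/g[2])
    cs,_=cv2.findContours(m,cv2.RETR_EXTERNAL,cv2.CHAIN_APPROX_NONE)
    k=max(cs,key=lambda k:cv2.pointPolygonTest(k,u,True))
    P=np.array([ray("wrist",q[0],z,c)[:2] for q in k],np.float32)*1000
    (x,y),(w,hh),a=cv2.minAreaRect(P)
    print("guess px",np.round(u),"rect",round(x,1),round(y,1),"size",round(w,1),round(hh,1),"long ang",a if w>hh else a+90); return k
E
python3 - <<'E'
from h import *
im,c=look("w2"); block(im,c,.028,(.485,-.2876))
E
```

```text
[ 0.48432743 -0.287508    0.19273793] -82.58815537912017 6.85 -2.495204997112446
guess px [290. 187.] rect 485.2 -288.2 size 57.2 102.7 long ang 97.17991542816162
```

View pics/w2.png

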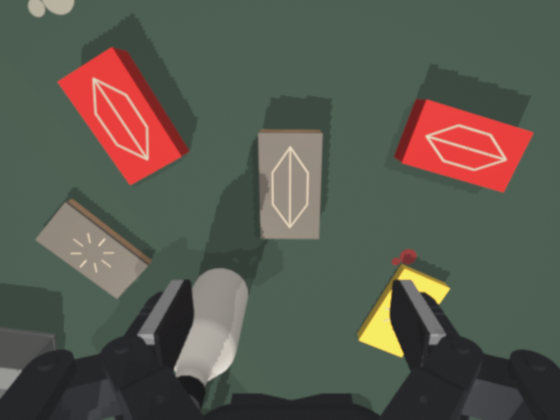

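The leaf block (thick) is now bare at (290,185), and the thin block lies flat at (93,250). Descending to grip the thick block.

Emit:
carry_out --pt "0 0.1 3 0 1" --pt "0 0 4 0 1" --pt "0 0 4 0 1" --pt "0 0 4 0 1" --pt "0 0 2.5 0 1" --pt "0 0 1 0 1" --pt "0 0 0.4 0 1" --pt "0 0 0 0 0.2" --pt "0 0 0 0 -1" --pt "0 0 0 0 -1" --pt "0 0 0 0 -1" --pt "0 0 0 0 -1" --force 60

```text
t: 8.1
eef_pos: [0.4849, -0.288, 0.0051]
tool_rot: [-0.001, 0.751, -0.66, 0.002]
contact_force: [0.1, 1.0, 7.1]
gripper_width: 0.646
grasp_force: 64.4
```

Emit:
carry_out --pt "0 0 0 0 -1" --pt "0 0 0 0 -1"

```text
t: 8.3
eef_pos: [0.4849, -0.288, 0.0051]
tool_rot: [-0.001, 0.751, -0.66, 0.002]
contact_force: [0.1, 0.6, 6.9]
gripper_width: 0.642
grasp_force: 64.4
```

Emit:
carry_out --pt "0 0 -1.5 0 -1" --pt "0 0 -4 0 -1" --pt "0 0 -5 0 -1" --pt "0 0 -5 0 -1" --pt "0 0 -5 0 -1" --pt "0 0 -3.5 0 -1" --pt "0 0 0 0 -1"

```text
t: 9.0
eef_pos: [0.4859, -0.2891, 0.2503]
tool_rot: [-0.002, 0.751, -0.66, 0.005]
contact_force: [0.5, -0.2, -1.0]
gripper_width: 0.642
grasp_force: 64.3
```

```bash
python3 - <<'E'
from h import *
plan((.43,.26,.25),13.2,18)
E
```

```text
from [ 0.4859 -0.2891  0.2503] a -82.61 d(cm) [-5.590e+00  5.491e+01 -3.000e-02] turn/row -5.32
[-3.06, -0.08, 0.0, -5.32]
[-3.04, -0.37, 0.0, -5.32]
[-3.0, -0.65, 0.0, -5.32]
[-2.92, -0.92, 0.0, -5.32]
[-2.82, -1.19, 0.0, -5.32]
[-2.7, -1.45, 0.0, -5.32]
[-2.56, -1.69, 0.0, -5.32]
[-2.39, -1.92, 0.0, -5.32]
[-2.2, -2.14, 0.0, -5.32]
[-1.99, -2.33, 0.0, -5.32]
[-1.77, -2.51, 0.0, -5.32]
[-1.53, -2.66, 0.0, -5.32]
[-1.27, -2.79, 0.0, -5.32]
[-1.01, -2.9, 0.0, -5.32]
[-0.74, -2.98, 0.0, -5.32]
[-0.46, -3.03, 0.0, -5.32]
[-0.17, -3.06, 0.0, -5.32]
[0.11, -3.06, 0.0, -5.32]
```

Emit:
carry_out --pt "-3.1 -0.1 0 -5.3 -1" --pt "-3.0 -0.4 0 -5.3 -1" --pt "-3.0 -0.7 0 -5.3 -1" --pt "-2.9 -0.9 0 -5.3 -1" --pt "-2.8 -1.2 0 -5.3 -1" --pt "-2.7 -1.5 0 -5.3 -1" --pt "-2.6 -1.7 0 -5.3 -1" --pt "-2.4 -1.9 0 -5.3 -1" --pt "-2.2 -2.1 0 -5.3 -1"

```text
t: 9.9
eef_pos: [0.4553, -0.0119, 0.243]
tool_rot: [0.0, 0.955, -0.298, -0.0]
contact_force: [1.2, 0.2, -1.1]
gripper_width: 0.644
grasp_force: 64.1
```

Emit:
carry_out --pt "-2.0 -2.3 0 -5.3 -1" --pt "-1.8 -2.5 0 -5.3 -1" --pt "-1.5 -2.7 0 -5.3 -1" --pt "-1.3 -2.8 0 -5.3 -1" --pt "-1.0 -2.9 0 -5.3 -1" --pt "-0.7 -3.0 0 -5.3 -1" --pt "-0.5 -3.0 0 -5.3 -1" --pt "-0.2 -3.1 0 -5.3 -1" --pt "0.1 -3.1 0 -5.3 -1" --pt "0 0 0 0 -1" --pt "0 0 0 0 -1"

```text
t: 11.0
eef_pos: [0.4284, 0.2625, 0.2428]
tool_rot: [0.001, 0.994, 0.112, -0.001]
contact_force: [-0.3, -0.4, -2.0]
gripper_width: 0.641
grasp_force: 64.1
```

```bash
python3 - <<'E'
from h import *
look("w3")
E
```

```text
[0.4283882  0.26252924 0.24280218] 12.86037514056314 11.0 -2.0938941223865988
```

View pics/w3.png

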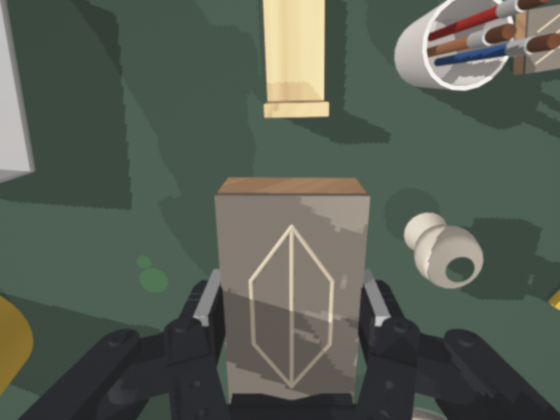

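The wrist view shows the stand straight ahead, with the stop near (296,108) and the slab above it. The held block is square in the grip. I'll enlarge the stand.

```bash
python3 - <<'E'
import cv2
im=cv2.imread("pics/w3.png")[0:125,245:350]; cv2.imwrite("pics/w3c.png",cv2.resize(im,None,fx=4.8,fy=4.8,interpolation=cv2.INTER_CUBIC))
E
```

```text
(no output)
```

View pics/w3c.png

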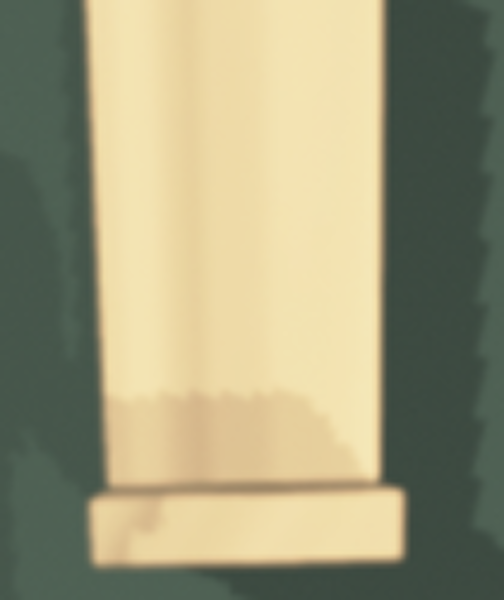

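```bash
python3 - <<'E'
from h import *
c=np.load("w3.npy",allow_pickle=True).item()
r=lambda P,z: np.array([ray("wrist",((a+.5)/4.8-.5+245,(b+.5)/4.8-.5),z,c)[:2] for a,b in P])
S=r([(90,497),(404,487),(404,560),(93,566)],.074); rect("stop",S); print(S)
E=r([(88,3),(106,480),(385,3),(380,480)],.024); print("slab",E)
for i in(0,2):
    v=E[i]-E[i+1]; print("side ang",np.degrees(np.arctan2(v[1],v[0])))
m=(S[0]+S[1])/2
# held block lino top at TCP-.0051+.028 : check corners
p,a,o=pose(); z=p[2]-.0051+.028
B=np.array([ray("wrist",q,z,c)[:2] for q in ((216,195),(367,194))]); print("held end",B,"mid",B.mean(0),"TCP",p,a)
for ang in (12.5,13.2): print(ang, m+.05*np.array([np.cos(np.radians(ang)),np.sin(np.radians(ang))]))
u=np.array([np.cos(np.radians(a)),np.sin(np.radians(a))]); d=B.mean(0)-p[:2]; print("fwd",d@u,"left",d@np.array([-u[1],u[0]]))
e=B[0]-B[1]; print("held yaw",np.degrees(np.arctan2(e[1],e[0]))-90)
E
```

```text
stop c [494.6 273.2] L [55.8 12.6 56.  11.9] ang [ -75.3 -165.   104.    14. ]
[[0.49341294 0.30173169]
 [0.50756695 0.24772547]
 [0.49543038 0.24447698]
 [0.48186763 0.29884623]]
slab [[0.57812858 0.32297344]
 [0.49470099 0.3023629 ]
 [0.59072956 0.26830106]
 [0.50733714 0.24737976]]
side ang 13.876894363298044
side ang 14.083565902790118
held end [[0.46941997 0.29978028]
 [0.48179201 0.24743355]] mid [0.47560599 0.27360691] TCP [0.42878574 0.2615921  0.24281324] 12.75448300338424
12.5 [0.54930474 0.28555056]
13.2 [0.54916889 0.28614612]
fwd 0.04831751926020319 left 0.001381667153092224
held yaw 13.297712091243937
```

```bash
python3 - <<'E'
from h import *
plan((.5561,.2888,.2428),14.0,4)
E
```

```text
from [0.4288 0.2616 0.2428] a 12.75 d(cm) [12.73  2.72 -0.  ] turn/row -0.31
[3.25, 0.04, 0.0, -0.31]
[3.25, 0.06, 0.0, -0.31]
[3.25, 0.07, 0.0, -0.31]
[3.25, 0.09, 0.0, -0.31]
```

Emit:
carry_out --pt "3.25 0.05 0 -0.3 -1" --pt "3.25 0.05 0 -0.3 -1" --pt "3.25 0.05 0 -0.3 -1" --pt "3.25 0.1 0 -0.3 -1" --pt "0 0 2 0 -1" --pt "0 0 4 0 -1" --pt "0 0 4 0 -1" --pt "0 0 2 0 -1" --pt "0 0 0 0 -1" --pt "0 0 0 0 -1"

```text
t: 12.05
eef_pos: [0.5568, 0.2891, 0.1238]
tool_rot: [0.0, 0.993, 0.121, 0.0]
contact_force: [-0.5, -0.6, -1.1]
gripper_width: 0.642
grasp_force: 64.1
```

```bash
python3 - <<'E'
from h import *
plan((.5561,.2888,.034),14.0,4)
E
```

```text
from [0.5568 0.2891 0.1238] a 13.92 d(cm) [-0.07 -0.03 -8.98] turn/row -0.02
[-0.02, 0.0, 2.24, -0.02]
[-0.02, 0.0, 2.24, -0.02]
[-0.02, 0.0, 2.24, -0.02]
[-0.02, 0.0, 2.24, -0.02]
```

Emit:
carry_out --pt "0 0 3 0 -1" --pt "0 0 3 0 -1" --pt "0 0 2 0 -1" --pt "0 0 1 0 -1" --pt "0 0 0 0 -1" --pt "0 0 0 0 -1"

```text
t: 12.65
eef_pos: [0.5575, 0.2908, 0.035]
tool_rot: [-0.0, 0.993, 0.122, 0.001]
contact_force: [-0.1, 0.7, -1.1]
gripper_width: 0.641
grasp_force: 64.2
```

Emit:
carry_out --pt "-0.1 0 0 0 -1" --pt "-0.1 0 0 0 -1" --pt "-0.1 0 0 0 -1" --pt "-0.1 0 0 0 -1" --pt "0 0 0 0 -1"

```text
t: 13.15
eef_pos: [0.5522, 0.2893, 0.0334]
tool_rot: [0.0, 0.993, 0.122, -0.0]
contact_force: [-0.3, 0.7, -1.0]
gripper_width: 0.635
grasp_force: 64.2
```

Emit:
carry_out --pt "-0.1 0.1 0.1 0 -1" --pt "-0.1 0.1 0.1 0 -1" --pt "-0.1 0 0 0 -1" --pt "0 0 0 0 -1" --pt "0 0 0 0 -1"

```text
t: 13.65
eef_pos: [0.551, 0.2868, 0.0315]
tool_rot: [-0.0, 0.993, 0.122, 0.001]
contact_force: [4.9, 1.2, -3.5]
gripper_width: 0.642
grasp_force: 63.9
```

The block is touching the stop (about 5 N). Lowering and releasing.

Emit:
carry_out --pt "0 0 0.2 0 -1" --pt "0 0 0.05 0 -1" --pt "0 0 0 0 -1" --pt "0 0 0 0 0.45" --pt "0 0 0 0 0.65" --pt "0 0 0 0 0.65" --pt "0 0 -2 0 0.65" --pt "0 0 -5 0 0.65" --pt "0 0 -5 0 0.65" --pt "0 0 -5 0 0.65" --pt "0 0 -4 0 1" --pt "0 0 0 0 1"

```text
t: 14.85
eef_pos: [0.5523, 0.2886, 0.2455]
tool_rot: [-0.002, 0.993, 0.122, 0.005]
contact_force: [0.2, 1.0, -0.1]
gripper_width: 1.0
grasp_force: 0.0
```

```bash
python3 - <<'E'
from h import *
plan((.620,.026,.24),-67.4,14)
E
```

```text
from [0.5523 0.2886 0.2455] a 14.03 d(cm) [  6.77 -26.26  -0.55] turn/row 5.82
[0.01, 1.94, 0.04, 5.82]
[0.21, 1.93, 0.04, 5.82]
[0.41, 1.89, 0.04, 5.82]
[0.6, 1.84, 0.04, 5.82]
[0.78, 1.77, 0.04, 5.82]
[0.95, 1.69, 0.04, 5.82]
[1.12, 1.58, 0.04, 5.82]
[1.27, 1.46, 0.04, 5.82]
[1.42, 1.32, 0.04, 5.82]
[1.54, 1.17, 0.04, 5.82]
[1.65, 1.01, 0.04, 5.82]
[1.75, 0.84, 0.04, 5.82]
[1.82, 0.66, 0.04, 5.82]
[1.88, 0.47, 0.04, 5.82]
```

Emit:
carry_out --pt "0 1.9 0 5.8 1" --pt "0.2 1.9 0 5.8 1" --pt "0.4 1.9 0 5.8 1" --pt "0.6 1.8 0 5.8 1" --pt "0.8 1.8 0 5.8 1" --pt "1.0 1.7 0 5.8 1" --pt "1.1 1.6 0 5.8 1"

```text
t: 15.55
eef_pos: [0.5831, 0.1546, 0.2376]
tool_rot: [0.001, 0.973, -0.232, -0.001]
contact_force: [0.7, -0.3, -0.1]
gripper_width: 1.001
grasp_force: 0.0
```

Emit:
carry_out --pt "1.3 1.5 0 5.8 1" --pt "1.4 1.3 0 5.8 1" --pt "1.5 1.2 0 5.8 1" --pt "1.7 1.0 0 5.8 1" --pt "1.8 0.8 0 5.8 1" --pt "1.8 0.7 0 5.8 1" --pt "1.9 0.5 0 5.8 1" --pt "0 0 3 0 1" --pt "0 0 2 0 1" --pt "0 0 0 0 1" --pt "0 0 0 0 1"

```text
t: 16.65
eef_pos: [0.6174, 0.0236, 0.1883]
tool_rot: [0.001, 0.833, -0.553, -0.001]
contact_force: [0.8, 0.2, 1.0]
gripper_width: 1.004
grasp_force: 0.0
```

```bash
python3 - <<'E'
from h import *
im,c=look("w4"); block(im,c,.020,(.62,.026)); plan((.62,.026,.06),-67.4,4)
E
```

```text
[0.61737339 0.0235628  0.18833905] -67.16032029191106 16.65 -2.85210955953795
guess px [286. 187.] rect 619.8 24.4 size 56.7 102.8 long ang 111.99088287353516
from [0.6181 0.0236 0.1893] a -67.16 d(cm) [  0.19   0.24 -12.93] turn/row 0.06
[-0.04, -0.07, 3.23, 0.06]
[-0.04, -0.07, 3.23, 0.06]
[-0.04, -0.07, 3.23, 0.06]
[-0.04, -0.07, 3.23, 0.06]
```

View pics/w4.png

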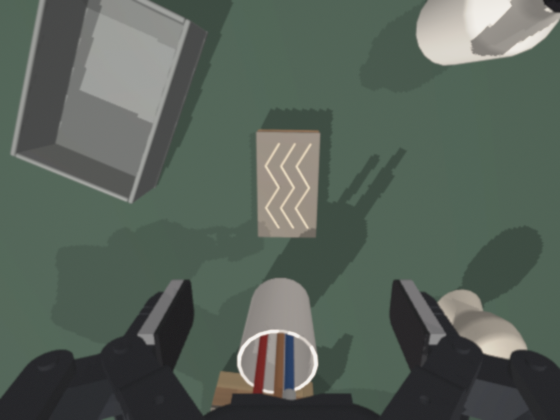

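The middle block is clear at (288,184), with the jar well behind at (280,330).

Emit:
carry_out --pt "-0.1 -0.2 3 0.8 1" --pt "0 0 4 0 1" --pt "0 0 4 0 1" --pt "0 0 4 0 1" --pt "0 0 2.5 0 1" --pt "0 0 0.8 0 1" --pt "0 0 0.3 0 1" --pt "0 0 0 0 0.2" --pt "0 0 0 0 -1" --pt "0 0 0 0 -1" --pt "0 0 0 0 -1" --pt "0 0 0 0 -1"

```text
t: 17.9
eef_pos: [0.6211, 0.0252, 0.0051]
tool_rot: [-0.001, 0.829, -0.559, 0.001]
contact_force: [-0.6, 0.3, 7.1]
gripper_width: 0.639
grasp_force: 64.0
```

Emit:
carry_out --pt "0 0 0 0 -1" --pt "0 0 -0.5 0 -1" --pt "0 0 -4 0 -1" --pt "0 0 -5 0 -1" --pt "0 0 -5 0 -1" --pt "0 0 -5 0 -1" --pt "0 0 -4.5 0 -1" --pt "0 0 0 0 -1"

```text
t: 18.7
eef_pos: [0.6233, 0.0252, 0.2513]
tool_rot: [-0.005, 0.829, -0.559, 0.005]
contact_force: [1.0, 0.0, -0.8]
gripper_width: 0.635
grasp_force: 63.8
```

```bash
python3 - <<'E'
from h import *
plan((.557,.2888,.245),14,14)
E
```

```text
from [0.6233 0.0252 0.2513] a -68.0 d(cm) [-6.63 26.36 -0.63] turn/row -5.86
[-1.92, -0.27, 0.05, -5.86]
[-1.89, -0.46, 0.05, -5.86]
[-1.83, -0.65, 0.05, -5.86]
[-1.75, -0.83, 0.05, -5.86]
[-1.66, -1.01, 0.05, -5.86]
[-1.55, -1.17, 0.05, -5.86]
[-1.42, -1.32, 0.05, -5.86]
[-1.28, -1.46, 0.05, -5.86]
[-1.12, -1.59, 0.05, -5.86]
[-0.95, -1.69, 0.05, -5.86]
[-0.78, -1.78, 0.05, -5.86]
[-0.59, -1.85, 0.05, -5.86]
[-0.4, -1.9, 0.05, -5.86]
[-0.2, -1.93, 0.05, -5.86]
```

Emit:
carry_out --pt "-1.9 -0.3 0 -5.9 -1" --pt "-1.9 -0.5 0 -5.9 -1" --pt "-1.8 -0.7 0 -5.9 -1" --pt "-1.8 -0.8 0 -5.9 -1" --pt "-1.7 -1.0 0 -5.9 -1" --pt "-1.6 -1.2 0 -5.9 -1" --pt "-1.4 -1.3 0 -5.9 -1"

```text
t: 19.4
eef_pos: [0.5852, 0.1583, 0.2426]
tool_rot: [0.0, 0.974, -0.229, -0.0]
contact_force: [-0.6, 0.3, -0.1]
gripper_width: 0.637
grasp_force: 63.7
```

Emit:
carry_out --pt "-1.3 -1.5 0 -5.9 -1" --pt "-1.1 -1.6 0 -5.9 -1" --pt "-1.0 -1.7 0 -5.9 -1" --pt "-0.8 -1.8 0 -5.9 -1" --pt "-0.6 -1.9 0 -5.9 -1" --pt "-0.4 -1.9 0 -5.9 -1" --pt "-0.2 -1.9 0 -5.9 -1" --pt "0 0 0 0 -1" --pt "0 0 0 0 -1" --pt "0 0 0 0 -1"

```text
t: 20.4
eef_pos: [0.5518, 0.2887, 0.2426]
tool_rot: [0.001, 0.992, 0.126, -0.0]
contact_force: [1.3, -0.8, -0.3]
gripper_width: 0.635
grasp_force: 63.7
```

```bash
python3 - <<'E'
from h import *
plan((.557,.2885,.11),14,4)
E
```

```text
from [0.5518 0.2887 0.2426] a 14.44 d(cm) [  0.52  -0.02 -13.26] turn/row 0.11
[0.12, 0.04, 3.32, 0.11]
[0.12, 0.04, 3.32, 0.11]
[0.12, 0.04, 3.32, 0.11]
[0.12, 0.04, 3.32, 0.11]
```

Emit:
carry_out --pt "0.25 0.05 2 0.2 -1" --pt "0.25 0.05 4 0.2 -1" --pt "0 0 4 0 -1" --pt "0 0 4 0 -1" --pt "0 0 2.5 0 -1" --pt "0 0 1.3 0 -1" --pt "0 0 0 0 -1" --pt "0 0 0 0 -1"

```text
t: 21.2
eef_pos: [0.5575, 0.2906, 0.066]
tool_rot: [-0.0, 0.992, 0.123, 0.001]
contact_force: [0.0, -0.3, -0.8]
gripper_width: 0.641
grasp_force: 63.7
```

```bash
python3 - <<'E'
from h import *
plan((.552,.2871,.0595),14,4)
E
```

```text
from [0.5575 0.2906 0.066 ] a 14.17 d(cm) [-0.55 -0.35 -0.65] turn/row 0.04
[-0.15, 0.05, 0.16, 0.04]
[-0.15, 0.05, 0.16, 0.04]
[-0.15, 0.05, 0.16, 0.04]
[-0.15, 0.05, 0.16, 0.04]
```

Emit:
carry_out --pt "-0.15 0.05 0.15 0 -1" --pt "-0.15 0.05 0.15 0 -1" --pt "-0.15 0.05 0.15 0 -1" --pt "-0.15 0.05 0.1 0 -1" --pt "0 0 0 0 -1" --pt "0 0 0 0 -1"

```text
t: 21.8
eef_pos: [0.5511, 0.2872, 0.0593]
tool_rot: [0.0, 0.992, 0.124, 0.0]
contact_force: [-0.2, -0.6, -0.6]
gripper_width: 0.635
grasp_force: 63.7
```

Emit:
carry_out --pt "-0.1 0 0.1 0 -1" --pt "-0.1 0 0.1 0 -1" --pt "0 0 0 0 -1" --pt "0 0 0 0 -1"

```text
t: 22.2
eef_pos: [0.5505, 0.2872, 0.0578]
tool_rot: [-0.0, 0.992, 0.124, 0.001]
contact_force: [4.9, 0.6, 0.1]
gripper_width: 0.635
grasp_force: 63.8
```

Emit:
carry_out --pt "0 0 0.1 0 -1" --pt "0 0 0 0 -1" --pt "0 0 0 0 0.45" --pt "0 0 0 0 0.65" --pt "0 0 0 0 0.65" --pt "0 0 -2 0 0.65" --pt "0 0 -5 0 0.65" --pt "0 0 -5 0 0.65" --pt "0 0 -5 0 0.65" --pt "0 0 -2 0 1" --pt "0 0 0 0 1"

```text
t: 23.3
eef_pos: [0.5503, 0.2878, 0.2502]
tool_rot: [-0.001, 0.992, 0.124, 0.003]
contact_force: [0.7, -0.3, 0.4]
gripper_width: 1.002
grasp_force: 0.0
```

```bash
python3 - <<'E'
from h import *
plan((.68,-.188,.245),-36.2,16)
E
```

```text
from [0.5503 0.2878 0.2502] a 14.23 d(cm) [ 12.97 -47.58  -0.52] turn/row 3.15
[0.05, 3.08, 0.03, 3.15]
[0.22, 3.07, 0.03, 3.15]
[0.39, 3.06, 0.03, 3.15]
[0.56, 3.03, 0.03, 3.15]
[0.73, 3.0, 0.03, 3.15]
[0.89, 2.95, 0.03, 3.15]
[1.05, 2.9, 0.03, 3.15]
[1.21, 2.84, 0.03, 3.15]
[1.36, 2.76, 0.03, 3.15]
[1.51, 2.69, 0.03, 3.15]
[1.66, 2.6, 0.03, 3.15]
[1.8, 2.5, 0.03, 3.15]
[1.93, 2.4, 0.03, 3.15]
[2.06, 2.29, 0.03, 3.15]
[2.19, 2.17, 0.03, 3.15]
[2.3, 2.05, 0.03, 3.15]
```

Emit:
carry_out --pt "0 3.1 0 3.1 1" --pt "0.2 3.1 0 3.1 1" --pt "0.4 3.1 0 3.1 1" --pt "0.6 3.0 0 3.1 1" --pt "0.7 3.0 0 3.1 1" --pt "0.9 3.0 0 3.2 1" --pt "1.1 2.9 0 3.2 1" --pt "1.2 2.8 0 3.2 1"

```text
t: 24.1
eef_pos: [0.6136, 0.0467, 0.2442]
tool_rot: [0.0, 0.995, -0.096, -0.002]
contact_force: [0.5, 0.3, -0.4]
gripper_width: 1.002
grasp_force: 0.0
```

Emit:
carry_out --pt "1.4 2.8 0 3.2 1" --pt "1.5 2.7 0 3.2 1" --pt "1.7 2.6 0 3.2 1" --pt "1.8 2.5 0 3.2 1" --pt "1.9 2.4 0 3.2 1" --pt "2.1 2.3 0 3.2 1" --pt "2.2 2.2 0 3.2 1" --pt "2.3 2.0 0 3.2 1" --pt "0 0 3 0 1" --pt "0 0 2 0 1" --pt "0 0 0 0 1" --pt "0 0 0 0 1"

```text
t: 25.3
eef_pos: [0.6798, -0.1905, 0.1956]
tool_rot: [0.0, 0.95, -0.313, -0.001]
contact_force: [-0.3, -0.6, -0.1]
gripper_width: 0.995
grasp_force: 0.0
```

```bash
python3 - <<'E'
from h import *
im,c=look("w5"); block(im,c,.012,(.679,-.188)); plan((.68,-.188,.002),-36.2,4)
E
```

```text
[ 0.67979728 -0.19047218  0.19556526] -36.48396936980949 25.3 -1.999365043461873
guess px [289. 183.] rect 678.1 -188.6 size 56.6 101.8 long ang 143.02201080322266
from [ 0.6805 -0.1906  0.1968] a -36.47 d(cm) [ -0.05   0.26 -19.48] turn/row -0.07
[-0.05, -0.04, 4.87, -0.07]
[-0.05, -0.04, 4.87, -0.07]
[-0.05, -0.04, 4.87, -0.07]
[-0.05, -0.04, 4.87, -0.07]
```

Emit:
carry_out --pt "-0.3 -0.1 3 0.4 1" --pt "0 0 4 0 1" --pt "0 0 4 0 1" --pt "0 0 4 0 1" --pt "0 0 3 0 1" --pt "0 0 1 0 1" --pt "0 0 0.3 0 1" --pt "0 0 0 0 0.2" --pt "0 0 0 0 -1" --pt "0 0 0 0 -1" --pt "0 0 0 0 -1" --pt "0 0 0 0 -1"

```text
t: 26.55
eef_pos: [0.6802, -0.1884, 0.0065]
tool_rot: [-0.0, 0.949, -0.316, 0.002]
contact_force: [-2.8, 0.9, 7.1]
gripper_width: 0.614
grasp_force: 61.2
```

Emit:
carry_out --pt "0 0 0 0 -1" --pt "0 0 -0.5 0 -1" --pt "0 0 -4 0 -1" --pt "0 0 -5 0 -1" --pt "0 0 -5 0 -1" --pt "0 0 -5 0 -1" --pt "0 0 -4.5 0 -1" --pt "0 0 0 0 -1"

```text
t: 27.35
eef_pos: [0.6823, -0.1892, 0.2533]
tool_rot: [-0.001, 0.949, -0.316, 0.008]
contact_force: [0.7, -0.5, -0.6]
gripper_width: 0.613
grasp_force: 62.9
```

```bash
python3 - <<'E'
from h import *
plan((.557,.2888,.248),14,16)
E
```

```text
from [ 0.6823 -0.1892  0.2533] a -36.9 d(cm) [-12.53  47.8   -0.53] turn/row -3.18
[-2.42, -1.92, 0.03, -3.18]
[-2.31, -2.05, 0.03, -3.18]
[-2.19, -2.17, 0.03, -3.18]
[-2.07, -2.29, 0.03, -3.18]
[-1.94, -2.4, 0.03, -3.18]
[-1.8, -2.51, 0.03, -3.18]
[-1.66, -2.6, 0.03, -3.18]
[-1.51, -2.69, 0.03, -3.18]
[-1.36, -2.77, 0.03, -3.18]
[-1.2, -2.84, 0.03, -3.18]
[-1.05, -2.91, 0.03, -3.18]
[-0.88, -2.96, 0.03, -3.18]
[-0.72, -3.0, 0.03, -3.18]
[-0.55, -3.04, 0.03, -3.18]
[-0.38, -3.06, 0.03, -3.18]
[-0.21, -3.08, 0.03, -3.18]
```

Emit:
carry_out --pt "-2.4 -1.9 0 -3.2 -1" --pt "-2.3 -2.0 0 -3.2 -1" --pt "-2.2 -2.2 0 -3.2 -1" --pt "-2.1 -2.3 0 -3.2 -1" --pt "-1.9 -2.4 0 -3.2 -1" --pt "-1.8 -2.5 0 -3.2 -1" --pt "-1.7 -2.6 0 -3.2 -1" --pt "-1.5 -2.7 0 -3.2 -1"

```text
t: 28.15
eef_pos: [0.6144, 0.0515, 0.2438]
tool_rot: [-0.0, 0.995, -0.097, 0.0]
contact_force: [0.4, 0.1, -0.2]
gripper_width: 0.613
grasp_force: 62.9
```

Emit:
carry_out --pt "-1.4 -2.8 0 -3.2 -1" --pt "-1.2 -2.8 0 -3.2 -1" --pt "-1.0 -2.9 0 -3.2 -1" --pt "-0.9 -3.0 0 -3.2 -1" --pt "-0.7 -3.0 0 -3.2 -1" --pt "-0.5 -3.0 0 -3.2 -1" --pt "-0.4 -3.1 0 -3.1 -1" --pt "-0.2 -3.1 0 -3.1 -1" --pt "0 0 3 0 -1" --pt "0 0 3 0 -1" --pt "0 0 0 0 -1" --pt "0 0 0 0 -1"

```text
t: 29.35
eef_pos: [0.5519, 0.2892, 0.1838]
tool_rot: [0.0, 0.992, 0.123, -0.0]
contact_force: [0.6, 0.0, -0.2]
gripper_width: 0.611
grasp_force: 63.1
```

```bash
python3 - <<'E'
from h import *
import cv2
im,c=look("w6"); s=imaging.read_camera("scene"); d=imaging.read_camera("side")
f=lambda a,x,y,w,h:cv2.resize(a[y:y+h,x:x+w],(400,300),interpolation=cv2.INTER_CUBIC)
o=np.vstack([np.hstack([f(im,0,0,560,420),f(s,270,60,100,75)]),np.hstack([f(d,215,90,100,75),f(im,190,150,200,150)])])
cv2.imwrite("pics/c6.png",o[:,:,::-1]); plan((.557,.2885,.095),14,4)
E
```

```text
[0.55189459 0.28923289 0.18375953] 14.099841014565367 29.35 -2.026515391269178
from [0.553  0.2899 0.1854] a 14.09 d(cm) [ 0.4  -0.14 -9.04] turn/row 0.02
[0.09, 0.06, 2.26, 0.02]
[0.09, 0.06, 2.26, 0.02]
[0.09, 0.06, 2.26, 0.02]
[0.09, 0.06, 2.26, 0.02]
```

View pics/c6.png

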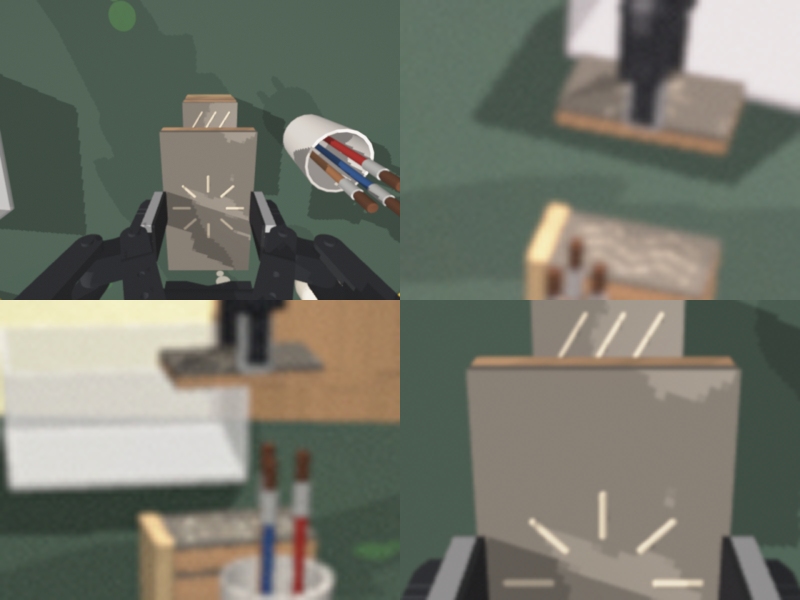

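The thin block is held flat, and the middle block sits squarely on the thick one, against the stop. I'll check how far the thin block's front end is from the TCP, then descend.

```bash
python3 - <<'E'
from h import *
c=np.load("w6.npy",allow_pickle=True).item()
p=np.array([.5519,.2892,.1838]);b=np.radians(14.1);u=np.array([np.cos(b),np.sin(b)])
B=np.array([ray("wrist",q,p[2]+.0055,c)[:2] for q in ((223.7,184),(359.7,184))]); d=B.mean(0)-p[:2]
print("fwd",d@u,"left",d@[-u[1],u[0]],"w",np.linalg.norm(B[1]-B[0]))
E=np.array([ray("wrist",q,.072,c)[:2] for q in ((256,137),(332,137))]); print("mid far end",E,"w",np.linalg.norm(E[1]-E[0]))
plan((.555,.2879,.084),14,4)
E
```

```text
fwd 0.04767083338487274 left 0.00020798110911851 w 0.05498064280570046
mid far end [[0.59527028 0.32642491]
 [0.60865739 0.27342008]] w 0.05466924762051898
from [0.553  0.2899 0.1854] a 14.09 d(cm) [  0.2   -0.2  -10.14] turn/row 0.02
[0.04, 0.06, 2.53, 0.02]
[0.04, 0.06, 2.53, 0.02]
[0.04, 0.06, 2.53, 0.02]
[0.04, 0.06, 2.53, 0.02]
```

Emit:
carry_out --pt "0.05 0.1 3 0 -1" --pt "0.05 0.1 4 0 -1" --pt "0 0 2 0 -1" --pt "0 0 1 0 -1" --pt "0 0 0 0 -1" --pt "0 0 0 0 -1"

```text
t: 30.1
eef_pos: [0.5544, 0.2886, 0.0849]
tool_rot: [-0.001, 0.992, 0.123, 0.001]
contact_force: [1.2, 0.6, -0.3]
gripper_width: 0.615
grasp_force: 63.0
```

```bash
python3 - <<'E'
from h import *
plan((.552,.2873,.0795),14,3)
E
```

```text
from [0.5544 0.2886 0.0849] a 14.12 d(cm) [-0.24 -0.13 -0.54] turn/row 0.04
[-0.09, 0.02, 0.18, 0.04]
[-0.09, 0.02, 0.18, 0.04]
[-0.09, 0.02, 0.18, 0.04]
```

Emit:
carry_out --pt "-0.1 0.05 0.2 0 -1" --pt "-0.1 0 0.2 0 -1" --pt "-0.05 0 0.15 0 -1" --pt "0 0 0 0 -1" --pt "0 0 0 0 -1"

```text
t: 30.6
eef_pos: [0.5515, 0.287, 0.0785]
tool_rot: [-0.0, 0.992, 0.123, 0.001]
contact_force: [-0.5, -0.5, 4.8]
gripper_width: 0.614
grasp_force: 64.3
```

Emit:
carry_out --pt "0 0 0 0 0.3" --pt "0 0 0 0 0.45" --pt "0 0 0 0 0.6" --pt "0 0 0 0 0.6" --pt "0 0 -2 0 0.6" --pt "0 0 -4 0 0.6" --pt "0 0 -5 0 0.6" --pt "0 0 -3 0 1" --pt "-5 0 0 0 1" --pt "-5 0 0 0 1" --pt "0 0 0 0 1" --pt "0 0 0 0 1"

```text
t: 31.8
eef_pos: [0.4532, 0.262, 0.218]
tool_rot: [0.0, 0.992, 0.123, 0.0]
contact_force: [1.3, -0.1, 0.3]
gripper_width: 0.999
grasp_force: 0.0
```

```bash
python3 - <<'E'
from h import *
import cv2
im,c=look("w7"); block(im,c,.084,(.549,.287)); s=imaging.read_camera("scene"); d=imaging.read_camera("side")
f=lambda a,x,y,w,h:cv2.resize(a[y:y+h,x:x+w],(400,300),interpolation=cv2.INTER_CUBIC)
o=np.vstack([np.hstack([f(im,200,0,200,150),f(s,285,85,80,60)]),np.hstack([f(d,230,110,80,60),f(im,0,0,560,420)])])
cv2.imwrite("pics/c7.png",o[:,:,::-1])
E
```

```text
[0.45317872 0.26202924 0.21796634] 14.182362178826118 31.8 -2.0580054210969676
guess px [290.  67.] rect 540.6 284.4 size 104.0 56.6 long ang 14.252021789550781
```

View pics/c7.png

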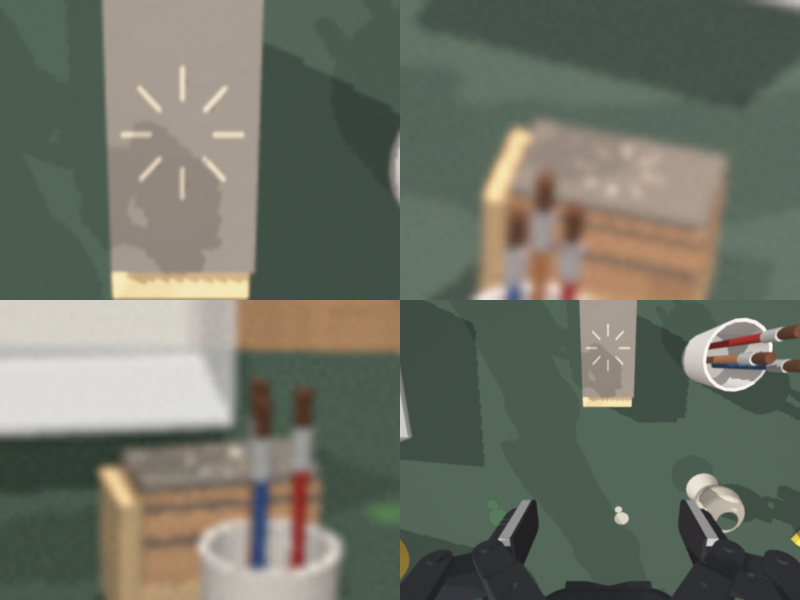

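```bash
python3 - <<'E'
from h import *
c=np.load("w7.npy",allow_pickle=True).item(); b=np.radians(14.0); u=np.array([np.cos(b),np.sin(b)]); l=np.array([-u[1],u[0]]); s=np.array([.549,.287])
for n,P,z in (("thin near",[(255.5,135.5),(326.5,135.5)],.084),("thin far",[(251,0),(331.5,0)],.084),("stop outer",[(256.5,148.5),(324,148.5)],.074)):
    for q in P:
        d=ray("wrist",q,z,c)[:2]-s; print(n,"x' %.1f y' %.1f mm"%(d@u*1e3,d@l*1e3))
E
```

```text
thin near x' -49.6 y' 27.1 mm
thin near x' -49.4 y' -28.4 mm
thin far x' 43.0 y' 27.5 mm
thin far x' 43.3 y' -28.4 mm
stop outer x' -61.4 y' 27.5 mm
stop outer x' -61.1 y' -27.8 mm
```

The top block measures within about 1 mm of flush with the stop and the sides, and the pile looks square and seated in both views. Handing in.

```bash
python3 -c "
from station import bot
print(bot.hand_in())"
```

```text
the job is handed in; nothing more can be done
None
```

The three blocks are piled on the stand, lino up: thick, middle, then thin, all close against the stop. The thin block measured within about 1 mm of flush, and the two below looked square in the views but were not measured in place. I never touched the bystanders, and I handed the job in at about 32 s; `hand_in()` returned no verdict.

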